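Lay the paten on the chalice

ROBOT

A 7-joint arm with a two-finger parallel gripper is mounted at the origin on the work surface. World frame = base frame: x ahead of the robot, y to its left, z up, the work surface at z = 0. Lengths are in m, angles in rad, forces in N, time in s.
With the tool pointing down it reaches from about 0.425 to 0.925 m from the base axis. Payload 6.8 kg.
Tool frame: the origin (TCP) lies at the very end of the fingers, on their centre line; the grasp point (between the pads) lies 19 mm behind it (bot.grasp_offset is the distance from the TCP to the grasp point, in m); z points along the fingers, y is the direction in which the jaws open and shut (so a half turn about z gives the same grasp; the last joint's range is limited). The gripper opens to 85 mm and grips with 20 to 120 N. Pads are 22 mm wide; open, the fingers measure 114 mm over their backs; the gripper's body (76 mm by 85 mm) begins 54 mm behind the grasp point. The pads swing forward as they close: fully open they stand 13 mm farther back than shut.
Start: joints at [1.029, 0.477, 0.022, 1.555, -0.011, 1.109, -0.083], TCP at [0.284, -0.612, 0.231] pointing down, gripper open.
Joint ranges: [-2.96, 2.96], [-0.34, 2.1], [-1.41, 1.46], [0.24, 2.44], [-1.37, 4.51], [0.17, 1.92], [-2.96, 2.96]. Speed limits (rad/s): [2.39, 2.39, 3.14, 3.14, 3.14, 3.14, 3.14].

INTERFACE

Orientations are given as a unit quaternion [w, x, y, z].
In Python, from station import bot gives the robot as it stands.
- The arm moves only by the shell command python3 -m crank 'ROWS' [FORCE]. ROWS is JSON, a list of rows, each a list of 3 entries, a list of its own where there are three numbers: the shift along the tool's x, y, z in m, then the turn, a rotation vector about the tool's x, y, z in degrees, then the finger opening in m, from 0 to 0.0854. A call has 1 to 10 rows; each row shifts and turns the commanded pose from where the row before left it, along the tool's axes as they then stand; what a row does not reach is not made up. A row lasts 1/8 s, in which the tool goes at most 62.5 mm and 10.7 degrees, less where a joint would pass 70% of its speed; a pose out of reach is approached as far as the arm can. A call is refused whole if a number of a shift passes 0.0625 or a number of a turn 10.7, either way. A call with a gripper value outside its range is refused whole. The fingers move at their own pace and stop on an object; FORCE is the grip in N (left out, the last holds). Time passes only in rows, so rows that do not move let the fingers close. It gives the time, the measured TCP pose, the force and the opening at its end, in the units of the state.
- bot.get_obs(): the state, without advancing time (a new reading comes with each control period).
- bot.read_camera(name): name is "scene" or "top"; returns (picture, depth): 400x640x3 uint8, red, green, blue; 400x640 float32, m along the optical axis (not along the pixel's ray), 0 where there is no reading.
- bot.calibration(name): a dict with "fx", "fy", "cx", "cy" (pixels), "extrinsics" (4x4, takes a point from camera to world coordinates). Camera axes: x right, y down, z forward; pixel columns grow to the right and rows downward; lengths in m; the calibration is good to about 2 mm. A picture is of the moment at which its call begins. calibration takes no time and is no camera call.
- bot.hand_in(): hands the job in, once; it reports no verdict.
The state is a dict: "t": time; "q": joint angles; "joint_vel": joint speeds; "joint_torque": joint torques, N m; "eef_pos": TCP position; "tool_rot": TCP orientation; "contact_force": force on the tool from outside, world axes, zero at the start; "torque": the same for the moment, N m; "gripper_width": opening from 0.0 (shut) to 1.0 (fully open).
Only numpy, scipy, OpenCV 4.12 (cv2) and the standard library are available. Lean on these libraries where they do the work, as an engineer would, in place of code of your own. Each camera call takes 0.05 s, during which the arm holds its last target.

TASK

Slide the paten, the shallow silver plate on the oak rack, out under the taper holder until its rim stands well out over the front edge of the board, still lying flat; take it by that rim and set it gently on the rim of the chalice, level and centred, and let go. Do not knock the taper holder in its clips, drop the paten, or shove or tip the chalice. Leave the bowl, the votive cups and the spoon where they are.

Things in the scene. Friction and masses are not known exactly. Their poses are not given: they have to be found in the camera images.
- paten_center (a point): The paten: shallow round silver-plated plate lying on the oak rack, 124 mm across, 12 mm high, 0.15 to 0.3 kg. Flat floor 104 mm across, 3 mm thick; round it a straight rim wall 3 mm thick flares out and up at 44 degrees to the horizontal, 14 mm along its slope. Point: on the plate's axis, 6 mm above its underside (half-way up); z up out of the plate, yaw means nothing (it is round).
- ledge_edge (a point): Middle of the front edge of the oak rack's board, on its top face. The rack is fixed, ahead of the robot and a little to its left, its front facing right; place and yaw differ at each start. x runs level along the board from this edge to the back (to the robot's left); y along the edge; z up. The board is 200 mm deep, 240 wide, 18 thick, its top 70 mm above the counter; below it the front is open.
- taper_mid (a point): Middle of the brass taper holder: a 12 mm tube with a turned handle and a snuffer bell at the ends, 0.42 m long in all, gripped level by spring clips under two bracket arms 108 mm to each side. It runs along the rack's y, its centre 135 mm above the board and 50 mm behind the front edge, so a tool pointing straight down cannot work there. It does not move.
- taper_holder: The same taper holder; origin at the middle of its tube, y along the tube. The steel bracket arms above it run back level, 165 mm above the board, to uprights at the board's back corners.
- chalice_rim (a point): The chalice: a silver-plated cup on a knopped stem and round foot, 165 mm tall, foot 112 mm across, 0.55 kg, standing loose on the counter to the robot's right, nearer or farther than the copper bowl (they change places). Point: the centre of its mouth, level with the rim; the rim is 76 mm across outside; z up.
- lavabo_bowl: Bystander: small open copper bowl, 116 mm across, 50 mm high, loose; origin at the centre of its underside.
- votive_a: Bystander: amber glass votive cup, 60 mm across, 62 mm high, loose, on the counter near the robot; origin at the centre of its underside.
- votive_b: Bystander: a second, like cup on the counter farther out; origin at the centre of its underside.
- incense_spoon: Bystander: brass spoon 130 mm long lying on the counter before the rack's open front; origin under its middle, x along it.
Mind the look-alikes: they are no part of the job. Of the things like the part that bears paten_center, leave any that is blue; of the rest the larger one is meant.

How it is judged:
On the way, in this order (a step that is already met when the one before it is completed fails the run):
1. the paten lies flat on the rack's board with its rim at least 15 mm out over the front edge (x of paten_center in the frame of ledge_edge below 0.047 m and z of paten_center in the frame of ledge_edge between 0.001 and 0.012 m and angle between paten_center's own z axis and vertical below 0.1 rad), for 0.2 s.
2. the paten is held in the fingers, lifted at least 25 mm off the board's level (contact force between the fingers and paten above 1 N and z of paten_center in the frame of ledge_edge above 0.031 m), for 0.2 s.
At the end, for the whole second after the job is handed in: The paten rests right way up on the rim of the upright chalice, its axis within 12 mm of the cup's centre, level within 4 degrees, both at rest, and it has been let go (horizontal distance between paten_center and chalice_rim below 0.012 m and z of paten_center in the frame of chalice_rim between 0.001 and 0.012 m and angle between paten_center's own z axis and vertical below 0.07 rad and angle between chalice_rim's own z axis and vertical below 0.05 rad and linear speed of each of paten, chalice below 0.02 m/s); the robot touches nothing.
It fails at once if the taper holder is knocked (more than 4 N) (contact force between anything else and taper_holder above 4 N).
It fails at once if the paten falls from the rack or the hand (its centre lower than 45 mm above the counter) (height (world z) of paten_center below 0.045 m).
It fails at once if the chalice is shoved or tipped: its rim moves more than 30 mm (distance of chalice_rim from where it was at the start of the episode above 0.03 m).
It fails at once if the paten is set down hard on the chalice (more than 25 N) (contact force between paten and chalice above 25 N).
It fails at once if the bowl, a votive cup or the spoon is moved more than 20 mm (distance of any of lavabo_bowl, votive_a, votive_b, incense_spoon from where it was at the start of the episode above 0.02 m).
It also fails if it takes over 64 s, if anything falls off the work surface, if the arm or the gripper's body presses on something with over 40 N, if the wrist force passes 120 N, or if a joint passes its speed limit or range.

## Working session

There is one attempt and no reset: what is moved stays moved. The work goes in short steps, Python scripts to look and compute and a shell command to move; the robot and the scene stay as the last step left them, time stands still between calls to the robot, and variables do not carry over. Pictures are saved under pics/ and viewed, and the job is handed in when it is done.

```bash
ls; mkdir -p pics; python3 - <<'E'
from station import bot
import cv2,numpy as np
print(bot.get_obs())
for n in("scene","top"):
    p,d=bot.read_camera(n); cv2.imwrite(f"pics/{n}0.png",p[:,:,::-1]); np.savez(f"pics/{n}0.npz",p=p,d=d)
    c=bot.calibration(n); print(n,{k:np.round(np.array(v),4).tolist() for k,v in c.items()})
E
```

```text
pics
{'t': 0.0, 'q': array([ 1.02886798,  0.47784312,  0.02229789,  1.55646557, -0.01150497,
        1.10927162, -0.08314214]), 'joint_vel': array([-2.12524555e-03, -8.40375799e-04, -7.13451915e-04,  1.76718262e-03,
       -6.89610832e-05,  3.11712516e-04,  9.48587715e-05]), 'joint_torque': array([ 6.65163716e-04, -5.96447539e+01,  1.60798028e+00, -2.81196767e+01,
        1.23563441e-02,  9.27410438e-03, -2.57534555e-05]), 'eef_pos': array([ 0.28349558, -0.61192506,  0.23029009]), 'tool_rot': array([-8.94047430e-04,  9.76564262e-01,  2.15224014e-01, -2.56567032e-04]), 'contact_force': array([-0.71837918,  0.4572023 , -0.25185656]), 'torque': array([-0.0354307 , -0.04222471, -0.01241329]), 'gripper_width': 0.9972664733905624}
scene {'fx': 411.2971, 'fy': 411.2971, 'cx': 320.7578, 'cy': 195.6354, 'extrinsics': [[-0.1183, 0.8444, -0.5224, 1.0682], [0.9929, 0.1082, -0.0501, 0.0769], [0.0142, -0.5246, -0.8512, 0.9711], [0.0, 0.0, 0.0, 1.0]]}
top {'fx': 395.6665, 'fy': 395.6665, 'cx': 316.8769, 'cy': 195.7502, 'extrinsics': [[0.0008, -0.9981, 0.0608, 0.5168], [-1.0, -0.0006, 0.0033, 0.0518], [-0.0033, -0.0608, -0.9981, 1.038], [0.0, 0.0, 0.0, 1.0]]}
```

View pics/scene0.png

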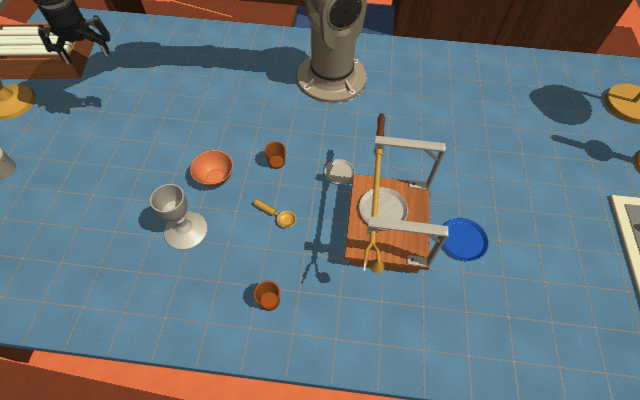

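View pics/top0.png

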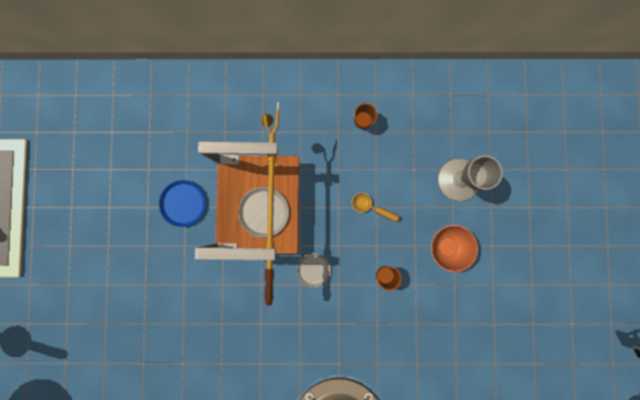

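Candidates for the paten are a silver plate on the rack at top (264,212), a smaller silver dish on the counter at top (314,270), and a blue plate at top (183,204). The description points to the one on the rack: it isn't blue and it is the larger of the two silver ones. I'll check that in a close crop and measure.

```bash
cat > h.py <<'E'
from station import bot
import cv2,numpy as np
def ray(n,u,v):
    c=bot.calibration(n);E=np.array(c["extrinsics"])
    d=np.array([(u-c["cx"])/c["fx"],(v-c["cy"])/c["fy"],1.0]);return E[:3,3],E[:3,:3]@d
def onz(n,u,v,z):
    o,d=ray(n,u,v);return o+d*(z-o[2])/d[2]
def cloud(n,d):
    c=bot.calibration(n);E=np.array(c["extrinsics"]);v,u=np.mgrid[0:400,0:640]
    P=np.stack([(u-c["cx"])/c["fx"]*d,(v-c["cy"])/c["fy"]*d,d],-1);return P@E[:3,:3].T+E[:3,3]
def proj(n,p):
    c=bot.calibration(n);E=np.array(c["extrinsics"]);q=E[:3,:3].T@(np.asarray(p)-E[:3,3]);return c["fx"]*q[0]/q[2]+c["cx"],c["fy"]*q[1]/q[2]+c["cy"]
def fitc(P):
    A=np.c_[2*P,np.ones(len(P))];s=np.linalg.lstsq(A,(P**2).sum(1),rcond=None)[0];return s[:2],np.sqrt(s[2]+s[:2]@s[:2])
E
python3 - <<'E'
from h import *
D=np.load("pics/top0.npz");p,d=D["p"],D["d"]
b=cv2.resize(p[90:310,180:340],None,fx=3.6,fy=2.7*1,interpolation=cv2.INTER_CUBIC)
cv2.imwrite("pics/crop1.png",b[:,:,::-1][:600])
S=np.load("pics/scene0.npz")
b=cv2.resize(S["p"][100:290,310:510],None,fx=3,fy=3,interpolation=cv2.INTER_CUBIC);cv2.imwrite("pics/crop2.png",b[:,:,::-1])
for n,Q in(("top",D),("scene",S)):
    W=cloud(n,Q["d"].astype(float)); hsv=cv2.cvtColor(Q["p"],cv2.COLOR_RGB2HSV)
    z=W[...,2];x,y=W[...,0],W[...,1]
    m=(abs(z-.07)<.006)&(hsv[...,1]>90)&(hsv[...,0]<25)&(y>0)&(y<.45)&(x>.2)&(x<.8)
    m=cv2.morphologyEx(m.astype(np.uint8),cv2.MORPH_OPEN,np.ones((3,3)))
    P=W[m>0][:,:2];print(n,"board",len(P),np.median(z[m>0]),cv2.minAreaRect(P.astype(np.float32)))
    r=(z>.060)&(z<.1)&(hsv[...,1]<70)&(y>.0)&(y<.45)&(x>.2)&(x<.8)
    P=W[r];print("silver",len(P),P.min(0),P.max(0),np.median(P,0))
    c=(z>.145)&(z<.18)&(y<-.2)&(y>-.6)&(x>.3)&(x<.9)&(hsv[...,1]<90)
    P=W[c]
    if len(P):print("chal",len(P),P.min(0),P.max(0),cv2.minEnclosingCircle(P[:,:2].astype(np.float32)),fitc(P[:,:2]))
    t=(z>.19)&(z<.225)&(hsv[...,1]>80)&(y>.05)&(y<.3)&(x>.2)&(x<.8)
    P=W[t];print("taper",len(P),np.round(P.min(0),3),np.round(P.max(0),3),P.mean(0))
    t=(z>.225)&(y>.05)&(y<.45)&(x>.2)&(x<.8)
    P=W[t];print("arms",len(P),np.round(P.min(0),3),np.round(P.max(0),3))
E
```

```text
top board 4866 0.07100561924089005 ((0.5586209297180176, 0.20209243893623352), (0.19840750098228455, 0.2378576546907425), 88.72235107421875)
silver 2000 [0.44106808 0.12459406 0.06617713] [0.67706949 0.30462309 0.09886892] [0.53827331 0.19966781 0.07476178]
chal 385 [ 0.58627723 -0.35451655  0.14504907] [ 0.66091107 -0.2775377   0.17017645] ((0.6241679191589355, -0.3161627948284149), 0.03889041766524315) (array([ 0.62302657, -0.31526325]), np.float64(0.0359226625451888))
taper 1062 [0.344 0.136 0.191] [0.747 0.299 0.22 ] [0.54885586 0.15328454 0.21111482]
arms 2687 [0.438 0.052 0.227] [0.677 0.301 1.038]
scene board 4058 0.07008287156000914 ((0.5572102665901184, 0.19904106855392456), (0.19815567135810852, 0.2416677474975586), 88.90196228027344)
silver 1485 [0.43506619 0.098464   0.06061822] [0.67881025 0.29994768 0.09997567] [0.52716305 0.20448106 0.07402406]
chal 444 [ 0.58492707 -0.35866751  0.14505735] [ 0.66074852 -0.2817833   0.1685695 ] ((0.6242885589599609, -0.3208143413066864), 0.039844758808612823) (array([ 0.62328827, -0.3187949 ]), np.float64(0.0359765220536308))
taper 801 [0.345 0.132 0.19 ] [0.752 0.265 0.22 ] [0.58607432 0.15152328 0.20961105]
arms 1475 [0.434 0.136 0.226] [0.678 0.298 0.24 ]
```

View pics/crop1.png

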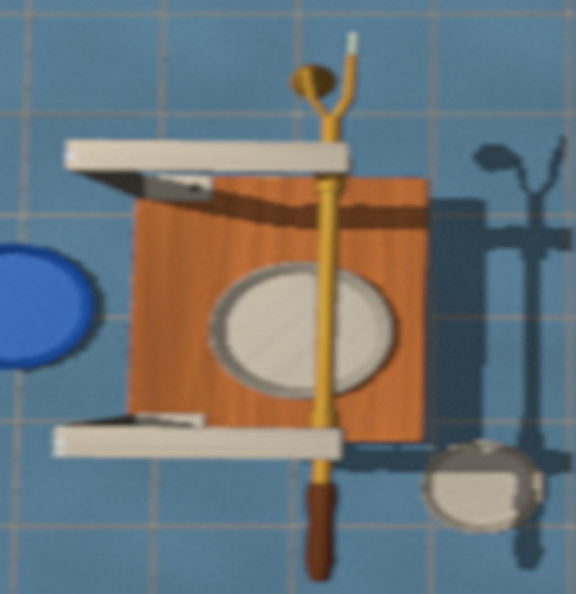

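View pics/crop2.png

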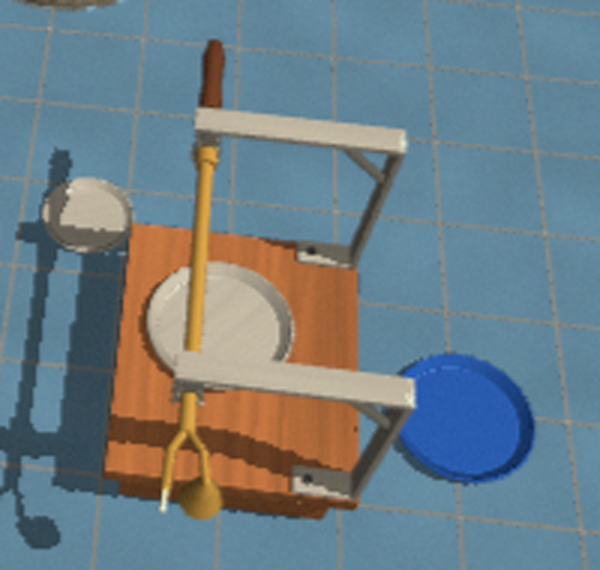

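Top crop: the larger silver plate is on the board, at about crop (303,330), with the taper crossing it. The small dish lies off the board at (482,487). That confirms the choice. Next, the exact rim, front edge and chalice positions.

```bash
cat >> h.py <<'E'
def rimfit(n,p,zr,guess,rad,pred):
    """silver pixels -> boundary rays onto plane zr -> circle fit with outlier rejection"""
    hsv=cv2.cvtColor(p,cv2.COLOR_RGB2HSV); m=pred(hsv).astype(np.uint8)
    roi=np.zeros_like(m);u,v=proj(n,[*guess,zr]);cv2.circle(roi,(int(u),int(v)),int(rad*1.5*430),1,-1);m&=roi
    cs,_=cv2.findContours(m,cv2.RETR_EXTERNAL,cv2.CHAIN_APPROX_NONE)
    Q=np.concatenate([c[:,0] for c in cs if len(c)>15]).astype(float)
    W=np.array([onz(n,a,b,zr)[:2] for a,b in Q]);c=np.array(guess,float)
    from scipy.optimize import least_squares
    r=least_squares(lambda s:np.hypot(W[:,0]-s[0],W[:,1]-s[1])-rad,c,loss="cauchy",f_scale=.002)
    e=np.abs(r.fun);return r.x,(e<.003).sum(),len(W)
def silver(h): return (h[...,1]<75)&(h[...,2]>70)
E
python3 - <<'E'
from h import *
for n in("top","scene"):
    D=np.load(f"pics/{n}0.npz");p=D["p"]
    print(n,"paten",rimfit(n,p,.082,(.535,.185),.062,silver))
    print(n,"chalice",rimfit(n,p,.165,(.624,-.317),.038,silver))
    # board corners: front edge by wood mask
    hsv=cv2.cvtColor(p,cv2.COLOR_RGB2HSV);W=cloud(n,D["d"].astype(float))
    P=W
    m=(abs(W[...,2]-.07)<.008)&(W[...,1]>.05)&(W[...,1]<.35)&(W[...,0]>.4)&(W[...,0]<.7)&(hsv[...,1]>90)&(hsv[...,0]<25)
    xs=[];ys=[]
    for x in np.arange(.46,.66,.008):
        s=m&(abs(W[...,0]-x)<.004)
        if s.sum()>5: xs.append(x);ys.append(W[s][:,1].min())
    k=np.polyfit(xs,ys,1);print("edge y at .558",np.polyval(k,.558),"slope deg",np.degrees(np.arctan(k[0])),np.std(np.polyval(k,xs)-ys))
    z=W[...,2]
    for nm,q in dict(bowl=(.39,-.29),va=(.33,-.13),vb=(.72,-.07),spoon=(.5,-.1)).items():
        s=(abs(W[...,0]-q[0])<.08)&(abs(W[...,1]-q[1])<.08)&(z>.008)&(hsv[...,0]<25)&(hsv[...,1]>90)
        print(nm,np.round(W[s].min(0),3),np.round(W[s].max(0),3))
E
```

```text
top paten (array([0.53314862, 0.18402305]), np.int64(79), 328)
top chalice (array([ 0.62155158, -0.31767849]), np.int64(71), 168)
edge y at .558 0.10415051252643479 slope deg -0.5961871864199803 0.0006457468119858867
bowl [ 0.391 -0.34   0.008] [ 0.47  -0.227  0.055]
va [ 0.346 -0.149  0.008] [ 0.402 -0.092  0.068]
vb [ 0.752 -0.093  0.008] [ 0.8   -0.037  0.068]
spoon [ 0.514 -0.155  0.008] [ 0.579 -0.038  0.026]
scene paten (array([0.54031986, 0.18331336]), np.int64(88), 375)
scene chalice (array([ 0.62324055, -0.31871628]), np.int64(55), 136)
edge y at .558 0.10133694238435893 slope deg -0.8321352865507513 0.0006530938151445345
bowl [ 0.39  -0.344  0.008] [ 0.47  -0.229  0.056]
va [ 0.345 -0.15   0.008] [ 0.406 -0.093  0.066]
vb [ 0.753 -0.097  0.008] [ 0.8   -0.039  0.067]
spoon [ 0.515 -0.158  0.008] [ 0.58  -0.037  0.024]
```

```bash
python3 - <<'E'
from h import *
T=[]
for n,roi in(("top",(200,320,160,270)),("scene",(330,450,150,260))):
    p=np.load(f"pics/{n}0.npz")["p"].copy();u0,u1,v0,v1=roi
    b=cv2.resize(p[v0:v1,u0:u1],None,fx=4,fy=4,interpolation=cv2.INTER_CUBIC)
    for c,col in(((.533,.184),(255,0,0)),((.540,.1835),(0,255,0))):
        q=np.array([proj(n,[c[0]+.062*np.cos(t),c[1]+.062*np.sin(t),.082]) for t in np.linspace(0,6.283,60)])
        cv2.polylines(b,[((q-[u0,v0])*4+2).astype(int)],True,col,1)
    T.append(b[:440,:400])
cv2.imwrite("pics/ov.png",np.hstack(T)[:,:,::-1])
E
```

```text
(no output)
```

View pics/ov.png

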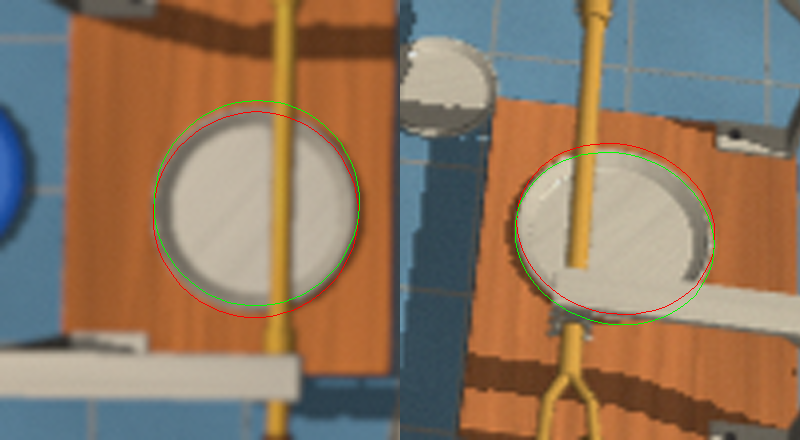

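The paten centre lies between the two estimates, at about (0.537, 0.184). That puts it about 81 mm behind the front edge, which is at y≈0.103. My plan is to tilt the tool 46° so it lines up with the rim wall. With the fingers shut inside the plate I'll pull on the front wall, then grasp that wall in the same orientation.

```bash
python3 -m crank '[[[0.0466,-0.04,0],[0,0,0],0],[[0.0466,-0.04,0],[0,0,0],0],[[0.0466,-0.04,0],[0,0,0],0],[[0.0466,-0.04,0],[0,0,0],0],[[0.0466,-0.04,0],[0,0,0],0],[[0.0466,-0.04,0],[0,0,0],0],[[0.0466,-0.04,0],[0,0,0],0],[[0.0466,-0.04,0],[0,0,0],0],[[0.0466,-0.04,0],[0,0,0],0],[[0.0,0.0,0],[0,0,0],0]]' 80
```

```text
t: 1.35
eef_pos: [0.5146, -0.1036, 0.2313]
tool_rot: [-0.001, 0.976, 0.22, 0.001]
contact_force: [-1.3, -0.8, -0.1]
gripper_width: 0.002
```

```bash
python3 -m crank '[[[0,0,0],[0,0,8.8],0],[[0,0,0],[0,0,8.8],0],[[0,0,0],[0,0,8.7],0],[[0,0,0],[7,0,0],0],[[0,0,0],[7,0,0],0],[[0,0,0],[8,0,0],0],[[0,0,0],[8,0,0],0],[[0,0,0],[8,0,0],0],[[0,0,0],[8,0,0],0],[[0,0,0],[0,0,0],0]]'; cat >> h.py <<'E'
from scipy.spatial.transform import Rotation as Ro
def pose():
    o=bot.get_obs();w,x,y,z=o["tool_rot"];return np.array(o["eef_pos"]),Ro.from_quat([x,y,z,w]),o
def to(P,Rt=None):
    """total tool-frame shift to reach world P; turn (deg, tool axes) to reach Rt"""
    p,R,o=pose();s=R.inv().apply(np.array(P)-p);print("shift",np.round(s*1000,1),"mm")
    if Rt is not None: print("turn",np.round(np.degrees((R.inv()*Rt).as_rotvec()),2))
    return s
def RT(yaw,tilt): # yaw: world heading of the tool's horizontal pointing dir (deg), tilt: deg below horizontal
    h=np.radians(yaw);a=np.radians(tilt);z=np.array([np.cos(a)*np.cos(h),np.cos(a)*np.sin(h),-np.sin(a)])
    x=np.array([np.sin(h),-np.cos(h),0]);return Ro.from_matrix(np.c_[x,np.cross(z,x),z])
E
python3 - <<'E'
from h import *
p,R,o=pose();print(np.round(o["q"],2),np.round(R.as_matrix(),3),o["t"])
to((.537,.0,.15),RT(89.1,44))
E
```

```text
t: 2.6
eef_pos: [0.5116, -0.1128, 0.2288]
tool_rot: [-0.391, 0.92, -0.015, 0.004]
contact_force: [-0.0, 0.1, 0.3]
gripper_width: 0.002
[ 0.69  0.5  -0.25  1.78 -0.62  1.31 -0.85] [[ 1.    -0.025  0.019]
 [-0.031 -0.694  0.719]
 [-0.004 -0.719 -0.695]] 2.6
shift [ 22.2 -22.2 136.3] mm
turn [-0.   -0.46 -0.79]
```

```bash
python3 - <<'E'
from h import *
to((.537,.069,.183),RT(89.1,44))
E
```

```text
shift [ 19.9 -93.9 163. ] mm
turn [-0.   -0.46 -0.79]
```

```bash
python3 -m crank '[[[0.005,-0.0235,0.041],[0,-0.4,-0.8],0],[[0.005,-0.0235,0.041],[0,0,0],0],[[0.005,-0.0235,0.041],[0,0,0],0],[[0.005,-0.0235,0.04],[0,0,0],0],[[0,0,0],[0,0,0],0]]'; python3 - <<'E'
from h import *
to((.537,.155,.100),RT(89.1,44))
to((.537,.155,.092),RT(89.1,44))
E
```

```text
t: 3.22
eef_pos: [0.5341, 0.0779, 0.1865]
tool_rot: [-0.391, 0.921, 0.0, 0.003]
contact_force: [-0.3, -0.8, 0.6]
gripper_width: 0.001
shift [  2.2   8.6 115.6] mm
turn [0.02 0.34 0.79]
shift [  2.2  14.4 121.1] mm
turn [0.02 0.34 0.79]
```

```bash
python3 -m crank '[[[0.002,0.004,0.03],[0,0,0.4],0],[[0,0.0045,0.03],[0,0,0],0],[[0,0,0.03],[0,0,0],0],[[0,0,0.025],[0,0,0],0],[[0,0,0],[0,0,0],0],[[0,0,0],[0,0,0],0]]'; python3 - <<'E'
from h import *
n="scene"
for n in("scene","top"):
    p,d=bot.read_camera(n);cv2.imwrite(f"pics/a_{n}.png",p[:,:,::-1])
    u0,u1,v0,v1=((300,470,90,280) if n=="scene" else (190,360,100,290))
    cv2.imwrite(f"pics/a_{n}.png",cv2.resize(p[v0:v1,u0:u1],None,fx=3,fy=3,interpolation=cv2.INTER_CUBIC)[:,:,::-1])
to((.537,.155,.090),RT(89.1,44))
E
```

```text
t: 3.98
eef_pos: [0.5397, 0.1483, 0.1005]
tool_rot: [-0.39, 0.921, -0.007, 0.004]
contact_force: [-0.4, 0.2, 0.5]
gripper_width: 0.001
shift [-3.1  2.8 12.2] mm
turn [ 0.08 -0.13  0.04]
```

View pics/a_scene.png

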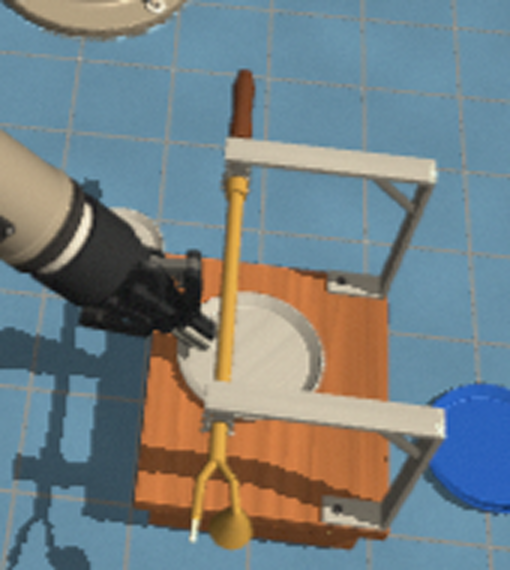

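View pics/a_top.png

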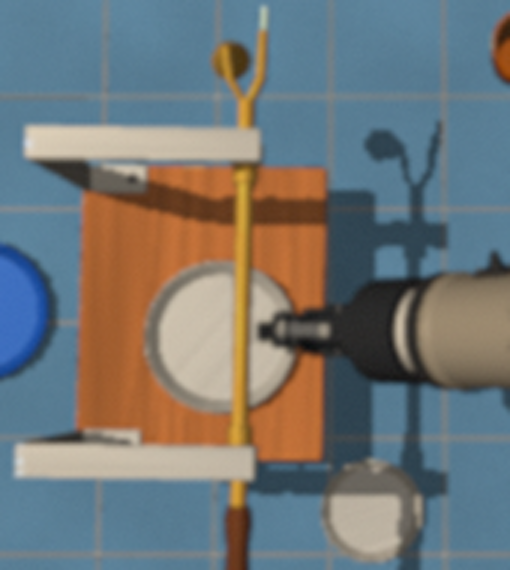

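Scene shows the fingertip at crop (205,330), passing under the taper above the plate's front part, and clear of both. Now I'll lower it in small steps and watch the force.

```bash
python3 -m crank '[[[-0.003,0.005,0.012],[0,0,0],0],[[0,0.0015,0.0015],[0,0,0],0],[[0,0,0],[0,0,0],0]]'; python3 - <<'E'
from h import *
to((.537,.155,.083),RT(89.1,44))
E
```

```text
t: 4.45
eef_pos: [0.5358, 0.1547, 0.0854]
tool_rot: [-0.391, 0.92, -0.007, 0.003]
contact_force: [0.3, -0.5, 0.4]
gripper_width: 0.001
shift [1.2 1.5 1.9] mm
turn [-0.01  0.04 -0.02]
```

```bash
python3 -m crank '[[[0,0.0014,0.0014],[0,0,0],0],[[0,0,0],[0,0,0],0]]';python3 -m crank '[[[0,0.0014,0.0014],[0,0,0],0],[[0,0,0],[0,0,0],0]]'
```

```text
t: 4.7
eef_pos: [0.5361, 0.1547, 0.0837]
tool_rot: [-0.391, 0.92, -0.007, 0.003]
contact_force: [0.7, 0.1, -0.5]
gripper_width: -0.0
t: 4.95
eef_pos: [0.536, 0.1548, 0.0816]
tool_rot: [-0.391, 0.92, -0.007, 0.003]
contact_force: [-0.0, -0.2, -0.3]
gripper_width: -0.003
```

```bash
python3 -m crank '[[[0,0.0011,0.0011],[0,0,0],0],[[0,0,0],[0,0,0],0]]'
```

```text
t: 5.2
eef_pos: [0.536, 0.1548, 0.0801]
tool_rot: [-0.391, 0.92, -0.007, 0.003]
contact_force: [-0.7, -0.2, 0.2]
gripper_width: 0.003
```

```bash
python3 -m crank '[[[0,0.0007,0.0007],[0,0,0],0],[[0,0.0028,-0.0029],[0,0,0],0],[[0,0.0028,-0.0029],[0,0,0],0],[[0,0.0028,-0.0029],[0,0,0],0],[[0,0.0028,-0.0029],[0,0,0],0],[[0,0.0028,-0.0029],[0,0,0],0],[[0,0.0028,-0.0029],[0,0,0],0],[[0,0,0],[0,0,0],0]]';python3 - <<'E'
from h import *
for n in("scene","top"):
    p,d=bot.read_camera(n)
    u0,u1,v0,v1=((300,470,90,280) if n=="scene" else (190,360,100,290))
    cv2.imwrite(f"pics/b_{n}.png",cv2.resize(p[v0:v1,u0:u1],None,fx=3,fy=3,interpolation=cv2.INTER_CUBIC)[:,:,::-1])
E
```

```text
t: 6.2
eef_pos: [0.5358, 0.1302, 0.0792]
tool_rot: [-0.391, 0.921, -0.007, 0.003]
contact_force: [0.4, -0.3, 2.5]
gripper_width: -0.0
```

View pics/b_top.png

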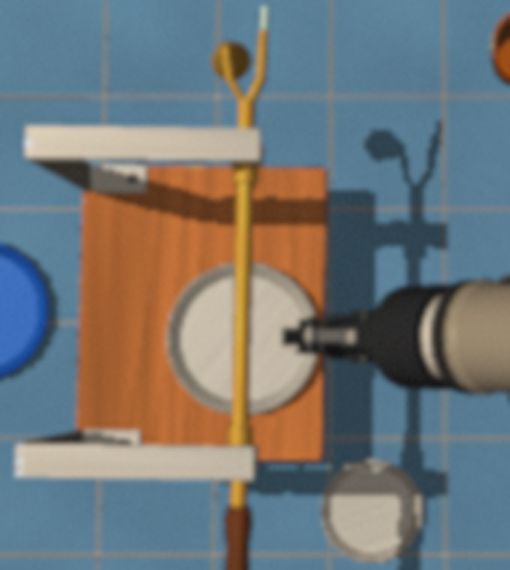

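The plate is sliding: its left edge moved from crop x 145 to 168, about 19 mm, and it stays flat with a light force. Continuing.

```bash
python3 -m crank '[[[0,0.0027,-0.0028],[0,0,0],0],[[0,0.0027,-0.0028],[0,0,0],0],[[0,0.0027,-0.0028],[0,0,0],0],[[0,0.0027,-0.0028],[0,0,0],0],[[0,0.0027,-0.0028],[0,0,0],0],[[0,0.0027,-0.0028],[0,0,0],0],[[0,0.0027,-0.0028],[0,0,0],0],[[0,0.0027,-0.0028],[0,0,0],0],[[0,0,0],[0,0,0],0]]';python3 - <<'E'
from h import *
for n in("scene","top"):
    p,d=bot.read_camera(n);np.savez(f"pics/c_{n}.npz",p=p,d=d)
    u0,u1,v0,v1=((300,470,90,280) if n=="scene" else (190,360,100,290))
    cv2.imwrite(f"pics/c_{n}.png",cv2.resize(p[v0:v1,u0:u1],None,fx=3,fy=3,interpolation=cv2.INTER_CUBIC)[:,:,::-1])
    print(rimfit(n,p,.082,(.535,.135),.062,silver))
E
```

```text
t: 7.42
eef_pos: [0.5353, 0.0988, 0.0791]
tool_rot: [-0.39, 0.921, -0.007, 0.003]
contact_force: [-0.5, 0.1, 2.1]
gripper_width: -0.0
(array([0.53800933, 0.13217818]), np.int64(73), 370)
(array([0.53373074, 0.13207034]), np.int64(91), 313)
```

View pics/c_top.png

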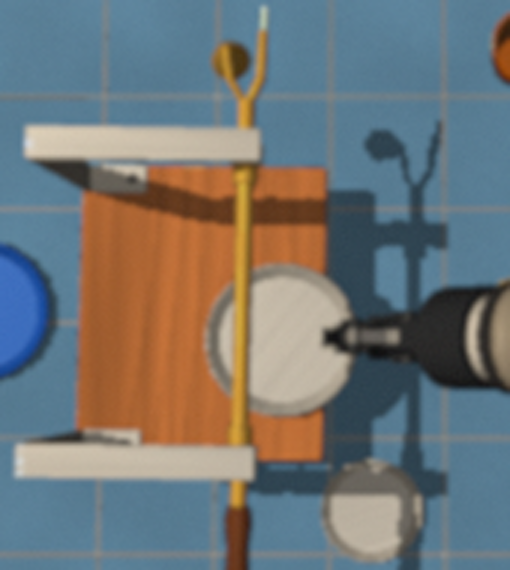

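View pics/c_scene.png

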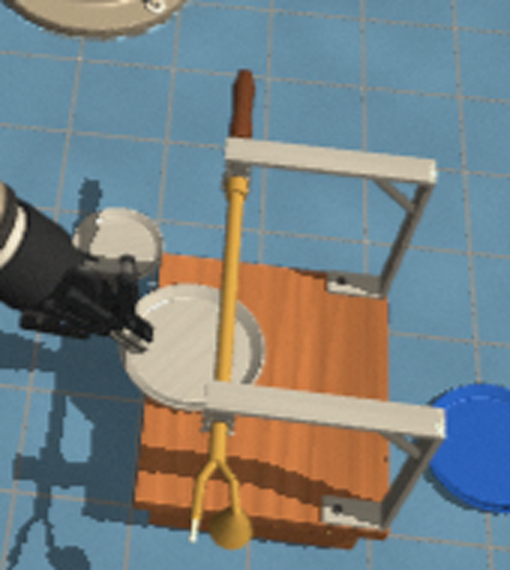

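The rim now overhangs by about 33 mm (centre near (0.536, 0.132), about 29 mm behind the edge), and the plate lies flat. Backing out, opening the fingers partway, and lining up with the rim wall.

```bash
python3 -m crank '[[[0,-0.007,0],[0,0,0],0],[[0,-0.008,0],[0,0,0],0],[[0,-0.003,-0.02],[0,0,0],0],[[0,0,-0.03],[0,0,0],0],[[0,0,-0.035],[0,0,0],0.035],[[0,0,0],[0,0,0],0.035],[[0,0,0],[0,0,0],0.035],[[0,0,0],[0,0,0],0.035]]';python3 - <<'E'
from h import *
for n in("scene","top"):
    p,d=bot.read_camera(n)
    print(rimfit(n,p,.082,(.535,.135),.062,silver))
    W=cloud(n,d.astype(float));z=W[...,2];hsv=cv2.cvtColor(p,cv2.COLOR_RGB2HSV)
    m=(z>.064)&(z<.1)&(np.hypot(W[...,0]-.536,W[...,1]-.132)<.05)&silver(hsv)
    print("floor z",np.median(z[m]),m.sum())
    A=np.c_[W[m][:,:2],np.ones(m.sum())];print(np.linalg.lstsq(A,z[m],rcond=None)[0])
    u0,u1,v0,v1=((300,470,90,280) if n=="scene" else (190,360,100,290))
    cv2.imwrite(f"pics/d_{n}.png",cv2.resize(p[v0:v1,u0:u1],None,fx=3,fy=3,interpolation=cv2.INTER_CUBIC)[:,:,::-1])
g=np.array([.535,.0785,.0735]);a=np.radians(44)
to(g-.045*np.array([.0155,.72,-.695]),RT(89.1,44))
E
```

```text
t: 8.52
eef_pos: [0.5336, 0.0523, 0.1507]
tool_rot: [-0.391, 0.92, -0.006, 0.002]
contact_force: [0.7, 0.3, 0.3]
gripper_width: 0.409
(array([0.5376096 , 0.13150403]), np.int64(77), 395)
floor z 0.07323306335463975 867
[0.00058458 0.0028144  0.07251801]
(array([0.53389661, 0.13120139]), np.int64(94), 296)
floor z 0.07412485957688875 1174
[ 0.00494246 -0.00808849  0.0725251 ]
shift [ 0.6 37.1 27.7] mm
turn [-0.04  0.12  0.02]
```

View pics/d_scene.png

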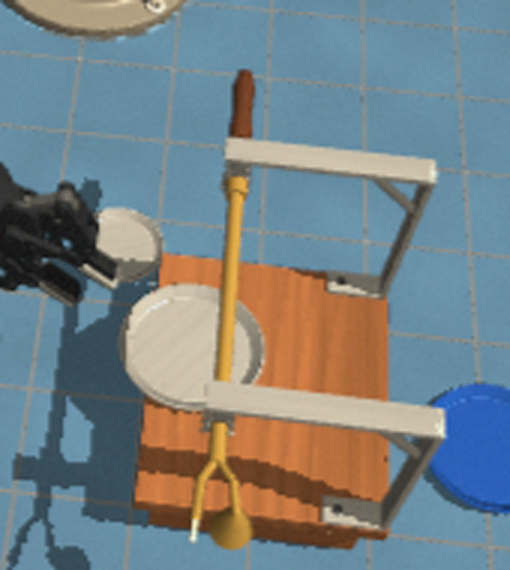

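```bash
python3 -m crank '[[[0.0006,0.0185,0],[0,0,0],0.035],[[0,0.0185,0.007],[0,0,0],0.035],[[0,0,0.02],[0,0,0],0.035],[[0,0,0.015],[0,0,0],0.035],[[0,0,0.012],[0,0,0],0.035],[[0,0,0],[0,0,0],0.035],[[0,0,0],[0,0,0],0.035]]';python3 - <<'E'
from h import *
for n in("scene","top"):
    p,d=bot.read_camera(n)
    u0,u1,v0,v1=((310,410,150,250) if n=="scene" else (240,340,160,260))
    cv2.imwrite(f"pics/e_{n}.png",cv2.resize(p[v0:v1,u0:u1],None,fx=5,fy=5,interpolation=cv2.INTER_CUBIC)[:,:,::-1])
to([.535,.0778,.0735],RT(89.1,44))
E
```

```text
t: 9.5
eef_pos: [0.5356, 0.0636, 0.0873]
tool_rot: [-0.391, 0.921, -0.007, 0.003]
contact_force: [0.4, 0.1, 0.5]
gripper_width: 0.408
shift [-1.  0. 20.] mm
turn [ 0.04 -0.06  0.03]
```

View pics/e_scene.png

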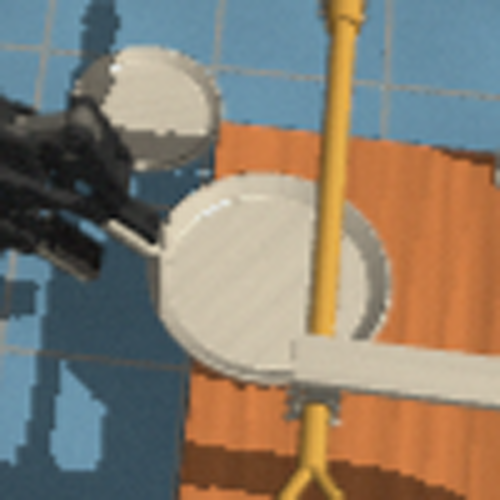

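View pics/e_top.png

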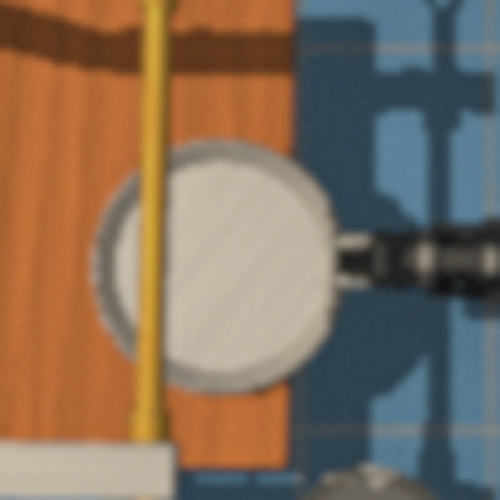

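```bash
python3 -m crank '[[[-0.001,0,0.006],[0,0,0],0.03],[[0,0,0.006],[0,0,0],0.03],[[0,0,0.006],[0,0,0],0.03],[[0,0,0],[0,0,0],0.03],[[0,0,0],[0,0,0],0.025]]';python3 - <<'E'
from h import *
for n in("scene","top"):
    p,d=bot.read_camera(n)
    u0,u1,v0,v1=((310,410,150,250) if n=="scene" else (240,340,160,260))
    cv2.imwrite(f"pics/f_{n}.png",cv2.resize(p[v0:v1,u0:u1],None,fx=5,fy=5,interpolation=cv2.INTER_CUBIC)[:,:,::-1])
to([.535,.0778,.0735],RT(89.1,44))
E
```

```text
t: 10.22
eef_pos: [0.5345, 0.077, 0.0746]
tool_rot: [-0.391, 0.92, -0.007, 0.003]
contact_force: [0.1, -0.2, -0.3]
gripper_width: 0.293
shift [0.4 0.1 1.5] mm
turn [ 0.01 -0.01  0.02]
```

View pics/f_scene.png

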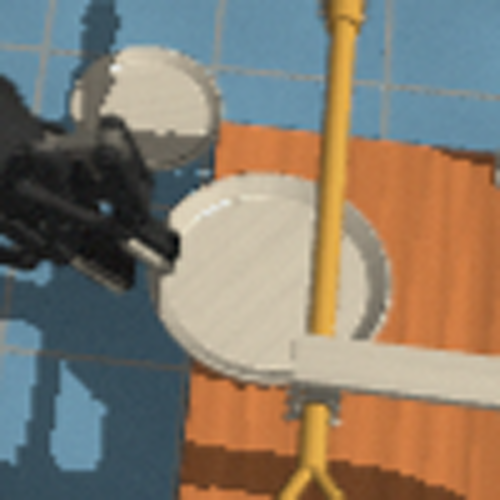

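Scene shows the upper finger inside the rim at crop (170,245) and the lower one beneath it. Closing.

```bash
python3 -m crank '[[[0,0,0],[0,0,0],0.012],[[0,0,0],[0,0,0],0.006],[[0,0,0],[0,0,0],0.0],[[0,0,0],[0,0,0],0],[[0,0,0],[0,0,0],0]]' 60;python3 - <<'E'
from h import *
for n in("scene","top"):
    p,d=bot.read_camera(n)
    u0,u1,v0,v1=((310,410,150,250) if n=="scene" else (240,340,160,260))
    cv2.imwrite(f"pics/g_{n}.png",cv2.resize(p[v0:v1,u0:u1],None,fx=5,fy=5,interpolation=cv2.INTER_CUBIC)[:,:,::-1])
    print(rimfit(n,p,.082,(.535,.135),.062,silver))
    W=cloud(n,d.astype(float));z=W[...,2];hsv=cv2.cvtColor(p,cv2.COLOR_RGB2HSV)
    m=(z>.064)&(z<.1)&(np.hypot(W[...,0]-.536,W[...,1]-.132)<.045)&silver(hsv)
    A=np.c_[W[m][:,:2],np.ones(m.sum())];print(np.linalg.lstsq(A,z[m],rcond=None)[0])
E
```

```text
t: 10.95
eef_pos: [0.5345, 0.0776, 0.075]
tool_rot: [-0.391, 0.92, -0.007, 0.003]
contact_force: [0.5, 1.8, 4.6]
gripper_width: 0.012
(array([0.53520298, 0.13028367]), np.int64(84), 400)
[0.0008176  0.07820633 0.06479995]
(array([0.53443786, 0.13047292]), np.int64(112), 297)
[0.00041248 0.07486119 0.06607599]
```

View pics/g_scene.png

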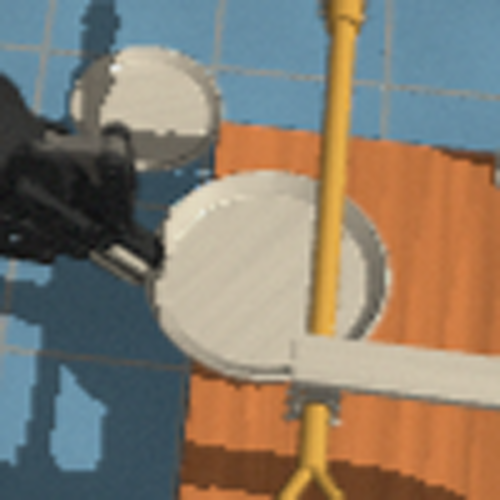

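```bash
python3 -m crank '[[[0,0,0],[0,0,0],0],[[0,-0.0035,-0.0035],[0,0,0],0],[[0,-0.0035,-0.0035],[0,0,0],0],[[0,-0.0035,-0.0035],[0,0,0],0],[[0,0,0],[0,0,0],0],[[0,0,0],[0,0,0],0]]' 80;python3 - <<'E'
from h import *
for n in("scene","top"):
    p,d=bot.read_camera(n)
    u0,u1,v0,v1=((310,410,150,250) if n=="scene" else (240,340,160,260))
    cv2.imwrite(f"pics/i_{n}.png",cv2.resize(p[v0:v1,u0:u1],None,fx=5,fy=5,interpolation=cv2.INTER_CUBIC)[:,:,::-1])
    print(rimfit(n,p,.097,(.535,.135),.062,silver))
    W=cloud(n,d.astype(float));z=W[...,2];hsv=cv2.cvtColor(p,cv2.COLOR_RGB2HSV)
    m=(z>.064)&(z<.13)&(np.hypot(W[...,0]-.536,W[...,1]-.132)<.045)&silver(hsv)
    A=np.c_[W[m][:,:2],np.ones(m.sum())];print(np.linalg.lstsq(A,z[m],rcond=None)[0],np.median(z[m]))
E
```

```text
t: 11.8
eef_pos: [0.5344, 0.0764, 0.0893]
tool_rot: [-0.39, 0.921, -0.007, 0.003]
contact_force: [0.3, -0.1, -2.3]
gripper_width: 0.011
(array([0.53923566, 0.11637435]), np.int64(59), 471)
[-0.00205224 -0.06808106  0.09122453] 0.08153002743130894
(array([0.53329631, 0.1276666 ]), np.int64(86), 293)
[-0.00189812 -0.06795704  0.09224561] 0.08255706794359274
```

View pics/i_scene.png

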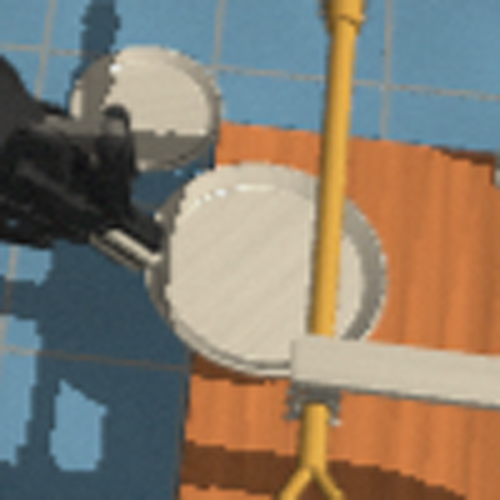

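It's lifted and holding, but sagging about 4° at the back. I'll grip harder, pitch the tool to compensate, and draw it out from under the taper.

```bash
python3 -m crank '[[[0,0,0],[0,0,0],0],[[0,0,0],[2,0,0],0],[[0,0,0],[2,0,0],0],[[0,-0.0028,-0.0028],[0,0,0],0],[[0,-0.001,-0.001],[0,0,0],0],[[0,0,0],[0,0,0],0]]' 120;python3 - <<'E'
from h import *
for n in("scene","top"):
    p,d=bot.read_camera(n)
    W=cloud(n,d.astype(float));z=W[...,2];hsv=cv2.cvtColor(p,cv2.COLOR_RGB2HSV)
    m=(z>.064)&(z<.13)&(np.hypot(W[...,0]-.536,W[...,1]-.130)<.045)&silver(hsv)
    A=np.c_[W[m][:,:2],np.ones(m.sum())];print(np.linalg.lstsq(A,z[m],rcond=None)[0],np.median(z[m]))
E
```

```text
t: 12.65
eef_pos: [0.5346, 0.0764, 0.0952]
tool_rot: [-0.423, 0.906, -0.007, 0.004]
contact_force: [0.7, 0.1, -1.3]
gripper_width: 0.011
[0.0051403  0.00371548 0.08791117] 0.09109467082057043
[ 0.00091094 -0.00011136  0.09140475] 0.09185113276862067
```

```bash
python3 -m crank '[[[0,0.004,-0.005],[0,0,0],0],[[0,0.008,-0.0095],[0,0,0],0],[[0,0.0129,-0.0153],[0,0,0],0],[[0,0.0129,-0.0153],[0,0,0],0],[[0,0.0129,-0.0153],[0,0,0],0],[[0,0.0129,-0.0153],[0,0,0],0],[[0,0.0129,-0.0153],[0,0,0],0],[[0,0.0129,-0.0153],[0,0,0],0],[[0,0.008,-0.0095],[0,0,0],0],[[0,0.004,-0.005],[0,0,0],0]]';python3 - <<'E'
from h import *
p,R,o=pose();print(np.round(o["q"],2))
for n in("scene","top"):
    p,d=bot.read_camera(n);cv2.imwrite(f"pics/j_{n}.png",p[:,:,::-1])
    print(rimfit(n,p,.1,(.535,-.03),.062,silver))
to((.5346,-.1,.23))
E
```

```text
t: 14.0
eef_pos: [0.5321, -0.0822, 0.0947]
tool_rot: [-0.423, 0.906, -0.007, 0.003]
contact_force: [-0.1, 0.7, -2.6]
gripper_width: 0.016
[ 0.68  0.73 -0.29  1.81 -0.66  1.12 -0.71]
(array([ 0.53338085, -0.02619073]), np.int64(108), 500)
(array([ 0.53131433, -0.02641223]), np.int64(132), 394)
shift [   2.8  -92.  -100.8] mm
```

View pics/j_scene.png

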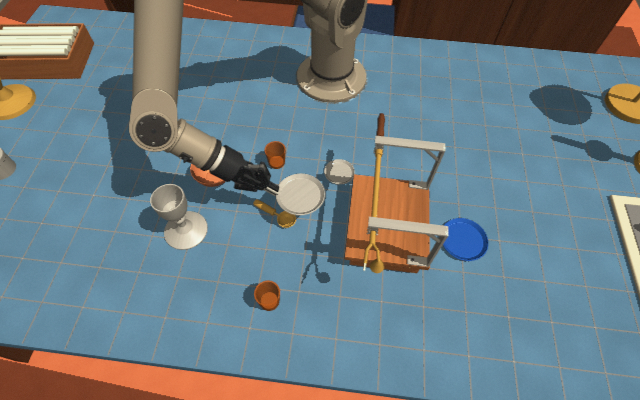

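```bash
python3 -m crank '[[[0,-0.01,-0.008],[0,0,0],0],[[0,-0.02,-0.017],[0,0,0],0],[[0,-0.03,-0.025],[0,0,0],0],[[0,-0.03,-0.025],[0,0,0],0],[[0,-0.02,-0.017],[0,0,0],0],[[0,-0.01,-0.008],[0,0,0],0],[[0,0,0],[0,2,1.7],0],[[0,0,0],[0,4,3.4],0],[[0,0,0],[0,6,5],0],[[0,0,0],[0,6,5],0]]'; python3 -m crank '[[[0,0,0],[0,6,5],0],[[0,0,0],[0,6,5],0],[[0,0,0],[0,6,5],0],[[0,0,0],[0,6,5],0],[[0,0,0],[0,4,3.4],0],[[0,0,0],[0,2,1.7],0],[[0,0,0],[0,0,0],0]]';python3 - <<'E'
from h import *
p,R,o=pose();print(np.round(o["q"],2),np.round(R.as_matrix(),3))
for n in("scene",):
    p,d=bot.read_camera(n);cv2.imwrite(f"pics/k_{n}.png",p[:,:,::-1])
E
```

```text
t: 15.35
eef_pos: [0.531, -0.081, 0.2493]
tool_rot: [-0.413, 0.885, -0.195, 0.089]
contact_force: [0.0, 0.6, -2.2]
gripper_width: 0.012
t: 16.23
eef_pos: [0.5298, -0.0811, 0.247]
tool_rot: [-0.364, 0.781, -0.462, 0.212]
contact_force: [0.6, 0.0, -2.9]
gripper_width: 0.015
[ 1.17  0.21 -0.82  2.29 -1.37  0.51 -1.05] [[ 0.483 -0.567  0.667]
 [-0.876 -0.308  0.372]
 [-0.005 -0.764 -0.645]]
```

View pics/k_scene.png

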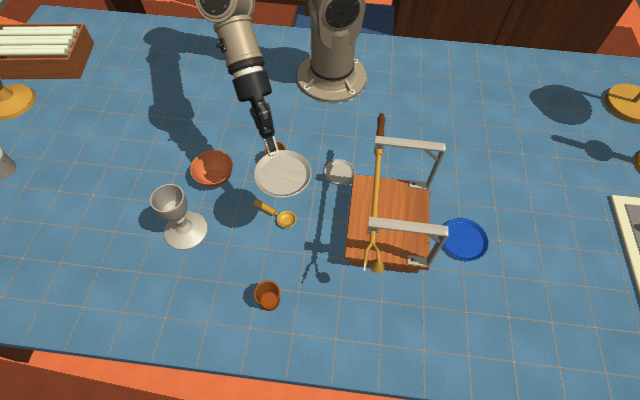

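The turn is driving joint 5 to its limit, so I'll come back to a sideways heading of about 63° before going over to the chalice.

```bash
python3 -m crank '[[[0,0,0],[0,-2,-1.7],0],[[0,0,0],[0,-5,-4.2],0],[[0,0,0],[0,-6.5,-5.5],0],[[0,0,0],[0,-6.5,-5.5],0],[[0,0,0],[0,-4,-3.4],0],[[0,0,0],[0,-2,-1.7],0],[[0,0,0],[0,0,0],0]]';python3 - <<'E'
from h import *
p,R,o=pose();print(np.round(o["q"],2),np.round(R.as_matrix(),3))
z=R.as_matrix()[:,2];h=z[:2]/np.hypot(*z[:2]);t=np.array([.6225,-.318])-.056*h;print("head",np.degrees(np.arctan2(h[1],h[0])))
to((*t,.25),RT(63,40))
E
```

```text
t: 17.15
eef_pos: [0.5318, -0.0807, 0.2475]
tool_rot: [-0.41, 0.882, -0.211, 0.097]
contact_force: [0.0, -0.0, -2.7]
gripper_width: 0.015
[ 1.07  0.43 -0.69  1.98 -0.77  0.94 -1.1 ] [[ 0.892 -0.293  0.345]
 [-0.452 -0.574  0.682]
 [-0.002 -0.765 -0.644]]
head 63.183691275987066
shift [ 188.3  143.8 -175.1] mm
turn [ 0.12  0.14 -0.02]
```

```bash
python3 -m crank '[[[0.0064,0.0049,-0.006],[0,0,0],0],[[0.0128,0.0098,-0.0119],[0,0,0],0],[[0.0192,0.0147,-0.0179],[0,0,0],0],[[0.0192,0.0147,-0.0179],[0,0,0],0],[[0.0192,0.0147,-0.0179],[0,0,0],0],[[0.0192,0.0147,-0.0179],[0,0,0],0],[[0.0192,0.0147,-0.0179],[0,0,0],0],[[0.0192,0.0147,-0.0179],[0,0,0],0],[[0.0128,0.0098,-0.0119],[0,0,0],0],[[0,0,0],[0,0,0],0]]';python3 - <<'E'
from h import *
p,R,o=pose();print(np.round(o["q"],2),p)
z=R.as_matrix()[:,2];h=z[:2]/np.hypot(*z[:2]);t=np.array([.6225,-.318])-.056*h;print("head",np.degrees(np.arctan2(h[1],h[0])))
to((*t,.25),RT(63,40))
for n in("scene","top"):
    p,d=bot.read_camera(n);cv2.imwrite(f"pics/l_{n}.png",p[:,:,::-1])
E
```

```text
t: 18.4
eef_pos: [0.5821, -0.3098, 0.2494]
tool_rot: [-0.409, 0.882, -0.213, 0.099]
contact_force: [0.0, 0.4, -2.9]
gripper_width: 0.016
[ 1.11  0.68 -0.53  1.52 -0.56  1.25 -1.15] [ 0.58206252 -0.30975463  0.24935557]
head 62.828025444913735
shift [ 39.8  28.4 -34.7] mm
turn [ 0.17 -0.13 -0.15]
```

View pics/l_scene.png

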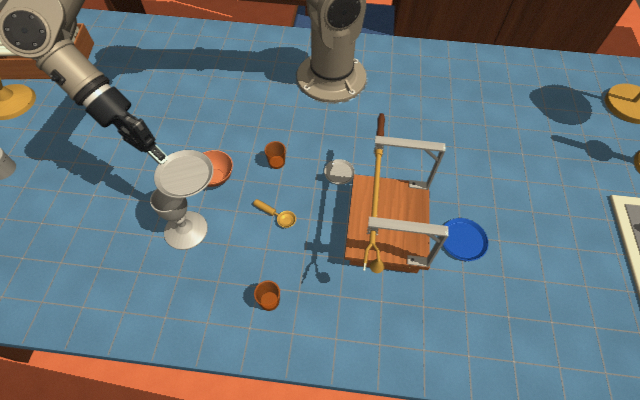

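Good, the joints are all well within range. Finishing the translation, then measuring the plate's centre and level in the air.

```bash
python3 -m crank '[[[0.006,0.0044,-0.0053],[0,0,0],0],[[0.012,0.0085,-0.0105],[0,0,0],0],[[0.013,0.009,-0.0112],[0,0,0],0],[[0.0085,0.0064,-0.0076],[0,0,0],0],[[0,0,0],[0,0,0],0],[[0,0,0],[0,0,0],0]]';cat > m.py <<'E'
from h import *
def floor(zr,guess):
    p0,R,o=pose();z=R.as_matrix()[:,2];h=z[:2]/np.hypot(*z[:2]);print("tcp",np.round(p0,4),"t",o["t"],"h",np.round(h,3))
    for n in("scene","top"):
        p,d=bot.read_camera(n);np.savez(f"pics/last_{n}.npz",p=p,d=d)
        W=cloud(n,d.astype(float));z=W[...,2];hsv=cv2.cvtColor(p,cv2.COLOR_RGB2HSV)
        m=(abs(z-zr)<.03)&(np.hypot(W[...,0]-guess[0],W[...,1]-guess[1])<.045)&silver(hsv)
        k=np.linalg.lstsq(np.c_[W[m][:,:2]-guess,np.ones(m.sum())],z[m],rcond=None)[0]
        print(n,"slope deg",np.round(np.degrees(k[:2]),2),"floor z",round(k[2],4),m.sum(),"circle",rimfit(n,p,k[2]+.009,guess,.062,silver))
E
python3 - <<'E'
from m import *
floor(.245,(.6225,-.318))
for n,r in(("scene",(110,230,130,250)),("top",(420,540,110,230))):
    p=np.load(f"pics/last_{n}.npz")["p"];cv2.imwrite(f"pics/n_{n}.png",cv2.resize(p[r[2]:r[3],r[0]:r[1]],None,fx=4,fy=4)[:,:,::-1])
E
```

```text
t: 19.25
eef_pos: [0.5975, -0.3627, 0.251]
tool_rot: [-0.411, 0.882, -0.211, 0.098]
contact_force: [0.4, -1.0, -3.1]
gripper_width: 0.011
tcp [ 0.5975 -0.3627  0.251 ] t 19.25 h [0.451 0.892]
scene slope deg [ 0.22 -0.15] floor z 0.2467 1174 circle (array([ 0.62321609, -0.31194091]), np.int64(110), 392)
top slope deg [ 0.12 -0.2 ] floor z 0.2474 1572 circle (array([ 0.62178021, -0.3105752 ]), np.int64(148), 378)
```

View pics/n_top.png

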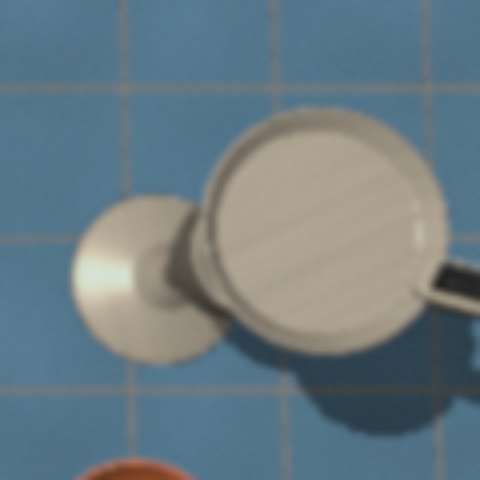

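View pics/n_scene.png

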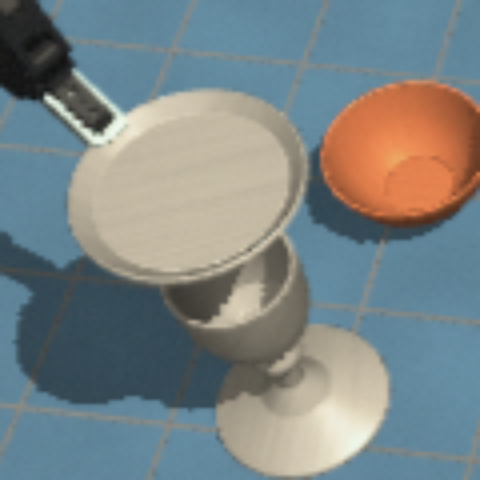

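Both views show the plate level (within 0.3°), centred at about (0.6225, -0.311). As a cross-check on the chalice axis, I'll fit its foot circle in the first pictures.

```bash
python3 - <<'E'
from h import *
for n in("scene","top"):
    D=np.load(f"pics/{n}0.npz");p=D["p"]
    for zf in(.003,.006):print(n,zf,rimfit(n,p,zf,(.623,-.318),.056,silver))
    b=p.copy();S=4
    u,v=map(int,proj(n,[.623,-.318,.1]));b=cv2.resize(b[v-45:v+55,u-50:u+50],None,fx=S,fy=S)
    for z,r in((.165,.038),(.003,.056)):
        q=np.array([proj(n,[.623+r*np.cos(t),-.318+r*np.sin(t),z]) for t in np.linspace(0,6.283,60)])
        cv2.polylines(b,[((q-[u-50,v-45])*S+2).astype(int)],True,(255,0,0),1)
    cv2.imwrite(f"pics/ch_{n}.png",b[:,:,::-1])
cv2.imwrite("pics/ch.png",np.hstack([cv2.imread("pics/ch_scene.png"),cv2.imread("pics/ch_top.png")]))
E
```

```text
scene 0.003 (array([ 0.62248981, -0.31900861]), np.int64(85), 325)
scene 0.006 (array([ 0.62373813, -0.31784321]), np.int64(85), 325)
top 0.003 (array([ 0.62290271, -0.31625264]), np.int64(94), 380)
top 0.006 (array([ 0.62263324, -0.31532691]), np.int64(93), 380)
```

View pics/ch.png

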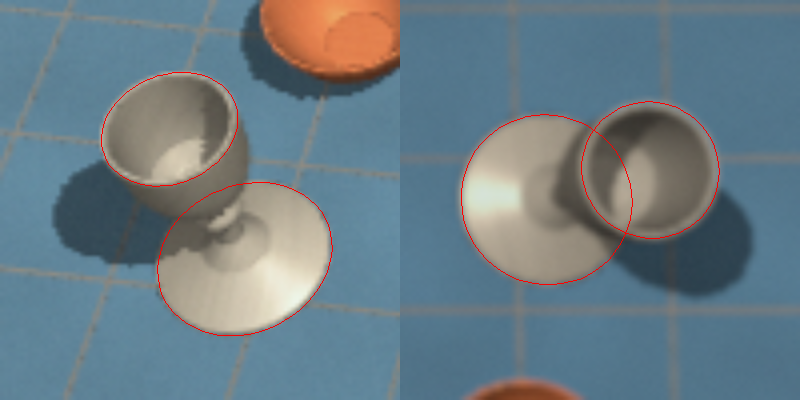

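The projected rim and foot circles fit in both views, so the chalice is at (0.623, -0.318). Shifting 7 mm and lowering to just above the rim.

```bash
python3 -m crank '[[[0.0035,0.004,0.0029],[0,0,0],0],[[0,0.012,0.0086],[0,0,0],0],[[0,0.016,0.0114],[0,0,0],0],[[0,0.015,0.0108],[0,0,0],0],[[0,0.009,0.0064],[0,0,0],0],[[0,0.0035,0.0025],[0,0,0],0],[[0,0,0],[0,0,0],0],[[0,0,0],[0,0,0],0]]'
python3 - <<'E'
from m import *
floor(.175,(.623,-.318))
E
```

```text
t: 20.35
eef_pos: [0.5985, -0.3704, 0.1788]
tool_rot: [-0.41, 0.882, -0.211, 0.099]
contact_force: [-0.4, 0.0, -1.7]
gripper_width: 0.014
tcp [ 0.5985 -0.3704  0.1788] t 20.35 h [0.453 0.891]
scene slope deg [ 0.03 -0.46] floor z 0.1743 1070 circle (array([ 0.62382907, -0.31927203]), np.int64(91), 334)
top slope deg [ 0.08 -0.49] floor z 0.1749 1313 circle (array([ 0.62215678, -0.31908581]), np.int64(118), 353)
```

```bash
python3 -m crank '[[[0,0.0012,0.001],[0,0,0],0],[[0,0.0012,0.001],[0,0,0],0],[[0,0,0],[0,0,0],0],[[0,0,0],[0,0,0],0]]'; python3 -m crank '[[[0,0.0008,0.0006],[0,0,0],0],[[0,0,0],[0,0,0],0],[[0,0,0],[0,0,0],0]]'; python3 -m crank '[[[0,0.0008,0.0006],[0,0,0],0],[[0,0,0],[0,0,0],0],[[0,0,0],[0,0,0],0]]'
```

```text
t: 20.95
eef_pos: [0.598, -0.3703, 0.1748]
tool_rot: [-0.41, 0.882, -0.211, 0.098]
contact_force: [0.6, 0.3, -2.2]
gripper_width: 0.01
t: 21.32
eef_pos: [0.598, -0.3704, 0.1739]
tool_rot: [-0.41, 0.882, -0.211, 0.098]
contact_force: [0.1, -0.4, -1.7]
gripper_width: 0.013
t: 21.7
eef_pos: [0.598, -0.3704, 0.1728]
tool_rot: [-0.41, 0.882, -0.211, 0.098]
contact_force: [0.0, -0.1, -2.7]
gripper_width: 0.013
```

```bash
python3 -m crank '[[[0,0.0008,0.0006],[0,0,0],0],[[0,0,0],[0,0,0],0],[[0,0,0],[0,0,0],0]]'; python3 -m crank '[[[0,0.0004,0.0003],[0,0,0],0],[[0,0,0],[0,0,0],0],[[0,0,0],[0,0,0],0]]'
```

```text
t: 22.08
eef_pos: [0.598, -0.3706, 0.172]
tool_rot: [-0.41, 0.882, -0.211, 0.098]
contact_force: [-0.1, -0.4, -0.3]
gripper_width: 0.013
t: 22.45
eef_pos: [0.598, -0.3707, 0.1716]
tool_rot: [-0.41, 0.882, -0.211, 0.098]
contact_force: [-2.0, -2.1, 0.3]
gripper_width: 0.013
```

The force went from -2.4 N to +0.3 N, so the plate is resting on the rim. Releasing gently.

```bash
python3 -m crank '[[[0,0,0],[0,0,0],0.004],[[0,0,0],[0,0,0],0.006],[[0,0,0],[0,0,0],0.009],[[0,0,0],[0,0,0],0.012],[[0,0,0],[0,0,0],0.016],[[0,0,0],[0,0,0],0.02],[[0,0,0],[0,0,0],0.024],[[0,0,0],[0,0,0],0.024]]' 20
python3 - <<'E'
from m import *
floor(.168,(.623,-.319))
for n,r in(("scene",(110,230,130,250)),("top",(420,540,110,230))):
    p=np.load(f"pics/last_{n}.npz")["p"];cv2.imwrite(f"pics/o_{n}.png",cv2.resize(p[r[2]:r[3],r[0]:r[1]],None,fx=4,fy=4)[:,:,::-1])
E
```

```text
t: 23.45
eef_pos: [0.5979, -0.3705, 0.1713]
tool_rot: [-0.41, 0.882, -0.211, 0.098]
contact_force: [-0.9, -0.5, 0.0]
gripper_width: 0.283
tcp [ 0.5979 -0.3705  0.1713] t 23.45 h [0.452 0.892]
scene slope deg [-0.3  -0.49] floor z 0.1682 1054 circle (array([ 0.62287825, -0.31999416]), np.int64(90), 345)
top slope deg [-0.08 -0.25] floor z 0.1691 1297 circle (array([ 0.62175908, -0.31868237]), np.int64(118), 352)
```

View pics/o_scene.png

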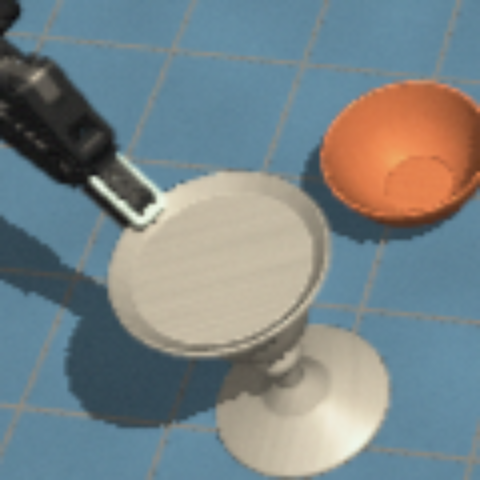

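The plate is seated, level within 0.5° and centred, with no residual force. Withdrawing along the tool axis.

```bash
python3 -m crank '[[[0,0,-0.004],[0,0,0],0.024],[[0,0,-0.006],[0,0,0],0.024],[[0,0,-0.01],[0,0,0],0.024],[[0,0,-0.02],[0,0,0],0.024],[[0,0,-0.03],[0,0,0],0.024],[[0,0,-0.03],[0,0,0],0.024],[[0,0,-0.02],[0,0,0],0.024],[[0,0,0],[0,0,0],0.024],[[0,0,0],[0,0,0],0.024],[[0,0,0],[0,0,0],0.024]]'
python3 - <<'E'
from m import *
floor(.168,(.623,-.319))
print(bot.get_obs()["joint_vel"].round(3))
p=np.load("pics/last_scene.npz")["p"];cv2.imwrite("pics/q_scene.png",p[:,:,::-1])
E
```

```text
t: 24.8
eef_pos: [0.5566, -0.4512, 0.2481]
tool_rot: [-0.411, 0.882, -0.211, 0.097]
contact_force: [0.4, -0.4, 0.4]
gripper_width: 0.283
tcp [ 0.5566 -0.4512  0.2481] t 24.8 h [0.45  0.893]
scene slope deg [-0.21 -0.45] floor z 0.1683 1053 circle (array([ 0.62302335, -0.31973847]), np.int64(85), 332)
top slope deg [0.06 0.06] floor z 0.169 1298 circle (array([ 0.62181911, -0.31847374]), np.int64(120), 307)
[ 0.001 -0.001  0.    -0.004  0.     0.002 -0.001]
```

View pics/q_scene.png

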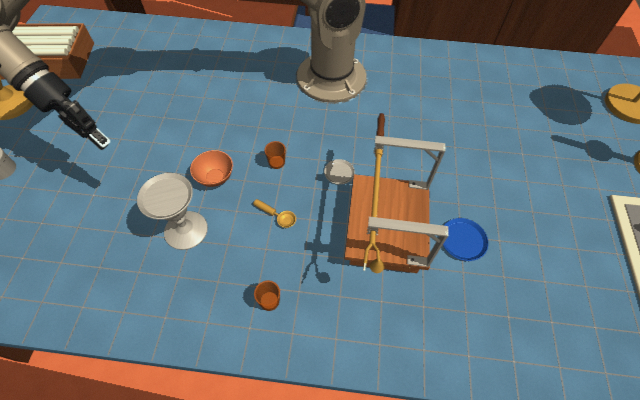

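The paten rests on the chalice at scene (166,197). The hand is clear, and the bowl, cups, spoon and taper holder are where they started. Handing in.

```bash
python3 -c "
from station import bot
print(bot.hand_in())"
```

```text
the job is handed in; nothing more can be done
None
```

The paten is resting on the chalice rim, let go, and the job is handed in at about 25 s; the hand-in gave no verdict.

**What I did:** With the fingers shut and tilted in under the taper holder, I pulled the paten out until its rim stood about 33 mm over the edge, lying flat. I then gripped that rim wall, drew it out, carried it over, lowered it in steps of 1 mm or less until the weight came off the wrist, opened the fingers slowly and backed away.

**Last checks, after letting go:**
- **Centring:** the paten's centre is at about (0.622, -0.319), against about (0.623, -0.318) for the chalice. That is 1–2 mm off, about as good as the camera calibration.
- **Level:** within about 0.5° in both views.
- **Contact:** the force reading is down to noise, with the hand about 12 cm clear.
- **Other objects:** in the last picture, judged by eye, the bowl, votive cups, spoon and taper holder are where they started.

**What went wrong or disagreed:**
- **Tilt in the grip:** closing on the rim tipped the paten up about 4°, and it sagged about 4° when lifted. I gripped harder and pitched the tool until it hung level.
- **Joint limit:** my first turn towards the chalice ran joint 5 to its range limit (-1.37), so I turned back and came in sideways. No error was reported.
- **Camera views:** the two views differed by up to 7 mm on the paten's first position and 1–3 mm on the chalice. I used values in between.

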